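# Plug a lamp cartridge into the microscope light unit and tug it to prove that it latched

### The job

Fit the loose lamp cartridge with the tall round finned head into the empty port of the microscope's light unit: lower it in without dropping it, and push it down past the spring catches until it sits fully home. Then, from home, pull up on it firmly for about half a second to confirm that the catches hold it (reseat it and tug again if it lifts free), and leave it fully home in the port. Leave the other two loose cartridges where they stand.

Things in the scene. Friction and masses are not known exactly. Their poses are not given: they have to be found in the camera images.
- lamp: Cartridge to fit: loose upright steel-grey plug, round (any yaw), 82 mm tall, 0.1-0.21 kg. Origin: underside centre, z up. Heights: conical foot, 20 mm dia. widening to 40 at 9; 40 mm flange to 13; 24 mm waist to 28; 40 mm barrel to 52; head of 5 round fins, 30 mm dia., 52 to 82 (grip here). Once latched it has 4 mm play up, holds against a pull of 25 N and drops home when let go.
- port: Empty port: fixed white 72 mm block, black bore. Origin: bore floor, 24 mm over bench, z up; home = lamp origin here. Bore 44 mm dia. to 36 mm, funnel to 62 at 45 (mouth). Spring catches at 22 mm: a lamp set in stops about 22 mm above home (and leans if let go); 8-18 N down clicks it in. 3 blocks in a row along its y, 84 mm apart; the others hold lamps, fixed. Box 60 mm over bench starts 50 mm to +x.
- lamp_square: Bystander, leave it where it stands: a loose cartridge with the same barrel (origin: centre of its underside), but a plain square head 34 x 34 mm, 74 mm tall in all.
- lamp_flat: Bystander, leave it where it stands: a loose cartridge with the same barrel (origin: centre of its underside), but a flat disc for a head, 52 mm in diameter and 8 mm thick, 60 mm tall in all.
Things that resemble listed ones, but are neither listed nor needed, are in the scene too. What is shaped like the lamp but blue or turquoise is not meant.

How it is judged:
By the outcome, as a careful person would: the job done as asked, in the order asked, and still so for the second after the job is handed in, with the robot touching nothing.
It also fails if it takes over 56 s, if anything falls off the work surface, if the arm or the gripper's body presses on something with over 40 N, if the wrist force passes 120 N, or if a joint passes its speed limit or range.

### The arm

A 6-joint arm with a two-finger parallel gripper is mounted at the origin on the work surface. World frame = base frame: x ahead of the robot, y to its left, z up, the work surface at z = 0. Lengths are in m, angles in rad, forces in N, time in s.
With the tool pointing down it reaches from about 0.375 to 0.75 m from the base axis. Payload 9 kg.
Tool frame: the origin (TCP) lies between the finger pads; the fingertips stand robot.tips_ahead ahead of it and the grasp point (between the pads) is the TCP (robot.tips_ahead is the distance from the TCP to the fingertips, in m); y points along the fingers, z is the direction in which the jaws open and shut, and the axes are right-handed (so a half turn about y gives the same grasp; the last joint's range is limited). The gripper opens to 85 mm and grips with 20 to 120 N. Pads are 22 mm wide; open, the fingers measure 114 mm over their backs; the gripper's body (76 mm by 85 mm) begins 54 mm behind the grasp point. The pads swing forward as they close: fully open they stand 13 mm farther back than shut.
Start: joints at [-1.372, 0.104, 0.097, 1.564, 0, 1.353], TCP at [0.243, -0.549, 0.25] pointing down, gripper open.
Joint ranges: [-2.99, 2.99], [-0.84, 1.86], [-1.1, 1.16], [-1.84, 2.11], [-1.51, 1.56], [-3.14, 3.14]. Speed limits (rad/s): [2.22, 2.22, 2.57, 3.14, 3.14, 3.14].

### API

Orientations are given as a rotation vector (axis times angle).
In Python, from plant import monitor, get_image, robot gives the robot as it stands. The module is installed in compiled form; this text tells all that it offers.
- The arm moves only by the tool move_arm, never from a script. Its argument "motion" is a list of rows, each a list of 6 numbers: the shift along the world's x, y, z in units of 100 mm (1.0 is 100 mm), then the turn, a rotation vector about the world's x, y, z in units of pi/2 rad (1.0 is pi/2 rad). A call has 1 to 5 rows; each row shifts and turns the pose as measured when the row begins; what a row does not reach is not made up. A row lasts 1/8 s, in which the tool goes at most 62.5 mm and 10.7 degrees, less where a joint would pass 70% of its speed; a pose out of reach is approached as far as the arm can. A call with a number of a shift or a turn outside -1 to 1 is refused whole. A call with a gripper value outside its range is refused whole. "fingers" is the opening in per cent of the stroke, from 0 (shut) to 100 (fully open), set as the call begins (left out, the last holds). The fingers move at their own pace and stop on an object; "newtons" is the grip in N (left out, the last holds). Time passes only in rows, so rows that do not move let the fingers close. It gives the time, the measured TCP pose, the force and the opening at its end, in the units of the state.
- monitor.sense(): the state, without advancing time (a new reading comes with each control period).
- get_image(name): name is "scene" or "top" or "wrist"; returns a dict with "frame" (480x640x3 uint8, blue, green, red), "camera_matrix" (3x3 intrinsics, pixels), "R" (3x3) and "t" (3): a world point X has camera coordinates R X + t. Camera axes: x right, y down, z forward; pixel columns grow to the right and rows downward; lengths in m; the calibration is good to about 2 mm. A picture is of the moment at which its call begins. There is no depth.
- robot.finish_job(): hands the job in, once; it reports no verdict.
The state is a dict: "time": time; "joints": joint angles; "joint_velocities": joint speeds; "joint_efforts": joint torques, N m; "eef_pos": TCP position; "orientation": TCP orientation; "contact_force": force on the tool from outside, world axes, zero at the start; "moment": the same for the moment, N m; "gripper_width": opening from 0.0 (shut) to 1.0 (fully open).
Only numpy, scipy, OpenCV 4.12 (cv2) and the standard library are available. Lean on these libraries where they do the work, as an engineer would, in place of code of your own. Each camera call takes 0.05 s, during which the arm holds its last target.

## Working session

There is one attempt and no reset: what is moved stays moved. The work goes in short steps, Python scripts to look and compute and a tool call to move; the robot and the scene stay as the last step left them, time stands still between calls to the robot, and variables do not carry over. Pictures are saved under pics/ and viewed, and the job is handed in when it is done.

Besides the shell and the picture viewer there is one more tool, called by a JSON object that holds its "method" and its "body". move_arm: Moves the arm, as the interface text tells. Its arguments: {"type":"object","properties":{"motion":{"type":"array"},"fingers":{"type":"number"},"newtons":{"type":"number"}},"required":["motion"]}

```bash
mkdir -p pics
cat > h.py <<'E'
import numpy as np, cv2
from plant import monitor, get_image, robot
def snap(n,f):
    d=get_image(n); cv2.imwrite('pics/'+f+'.png',d['frame']); np.savez('pics/'+f+'.npz',**d); return d
def load(f): return dict(np.load('pics/'+f+'.npz'))
def ray(d,u,v):
    K,R,t=d['camera_matrix'],d['R'],d['t']
    c=-R.T@t; r=R.T@np.linalg.inv(K)@np.array([u,v,1.]); return c,r
def plane(d,u,v,z):
    c,r=ray(d,u,v); return c+r*(z-c[2])/r[2]
def proj(d,X):
    p=d['camera_matrix']@(d['R']@np.array(X)+d['t']); return p[:2]/p[2]
E
python3 - <<'E'
from h import *
snap('top','top0');snap('scene','sc0');snap('wrist','wr0')
print(monitor.sense(),robot.tips_ahead)
E
```

```text
{'time': 0.15, 'joints': array([-1.37169022e+00,  1.04539084e-01,  9.66620025e-02,  1.56389449e+00,
        8.37275580e-06,  1.35307722e+00]), 'joint_velocities': array([ 0.00150785, -0.00151039,  0.0022557 , -0.00039517, -0.00180606,
       -0.00101602]), 'joint_efforts': array([ 2.57335298e-03, -5.57355809e+01,  5.04007280e+01,  1.26661890e-02,
       -3.38227255e-04, -2.13630074e-05]), 'eef_pos': array([ 0.24287042, -0.54840029,  0.2497222 ]), 'orientation': array([-0.42118034,  1.99262836, -1.9906433 ]), 'contact_force': array([ 0.28251595,  0.75635427, -0.64383369]), 'moment': array([-0.01611105, -0.02075424,  0.00384775]), 'gripper_width': 0.9947892845009003} 0.019
```

View pics/top0.png

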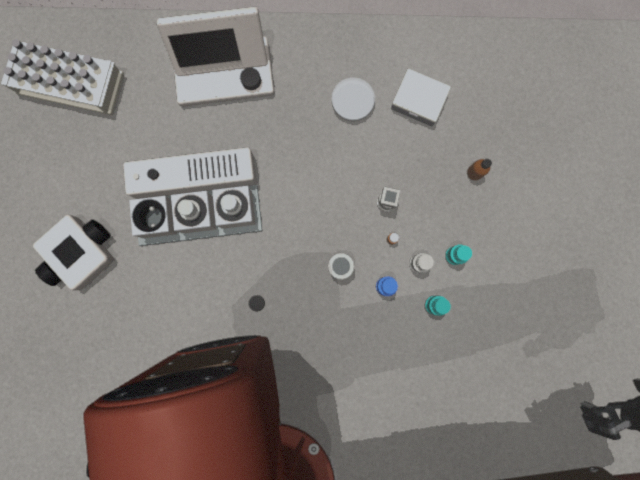

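View pics/sc0.png

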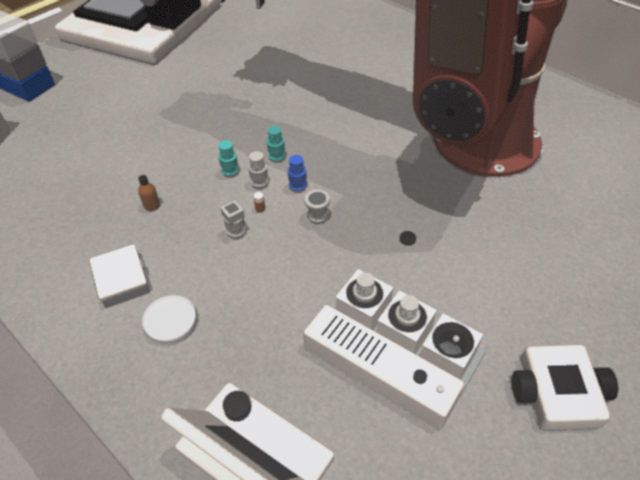

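View pics/wr0.png

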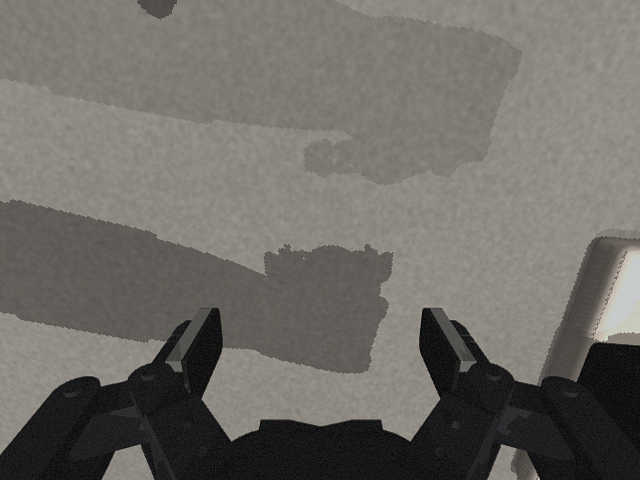

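Top view: the grey finned lamp is at (423,262). Possible confusions are teal (460,254), teal (439,306), blue (388,287), grey square head (390,198), flat disc (342,265), a small bottle (393,239), and the seated lamps (190,209) and (232,203). The empty port is the black bore at (150,214). I choose (423,262), and I'll check it in a close crop and measure.

Run:
```python
from h import *
d=load('top0');s=load('sc0')
a=cv2.resize(d['frame'][215:335,320:480],None,fx=3,fy=3,interpolation=cv2.INTER_CUBIC)
b=cv2.resize(d['frame'][170:250,110:270],None,fx=3,fy=3,interpolation=cv2.INTER_CUBIC)
cv2.imwrite('pics/c1.png',np.vstack([a,b])[:600])
e=cv2.resize(s['frame'][120:240,200:340],None,fx=4,fy=4,interpolation=cv2.INTER_CUBIC)
cv2.imwrite('pics/c2.png',e)
f=cv2.resize(s['frame'][260:400,320:500],None,fx=4,fy=4,interpolation=cv2.INTER_CUBIC)
cv2.imwrite('pics/c3.png',f)
print(-d['R'].T@d['t'],d['R'],-s['R'].T@s['t'])
print(plane(d,423,262,.075),plane(s,257,156,.082),plane(d,150,214,.069),plane(s,452,338,.069))
```

```text
[ 0.39879414 -0.08775612  1.02891679] [[ 2.45040878e-02 -9.99699711e-01  1.96026938e-04]
 [-9.94556021e-01 -2.43978734e-02 -1.01306782e-01]
 [ 1.01281143e-01  2.28747052e-03 -9.94855214e-01]] [1.03168234 0.44937223 0.89558921]
[ 0.4567582  -0.28646923  0.075     ] [ 0.45846314 -0.28715948  0.082     ] [0.54009126 0.26034385 0.069     ] [0.53879821 0.26175562 0.069     ]
```

View pics/c1.png

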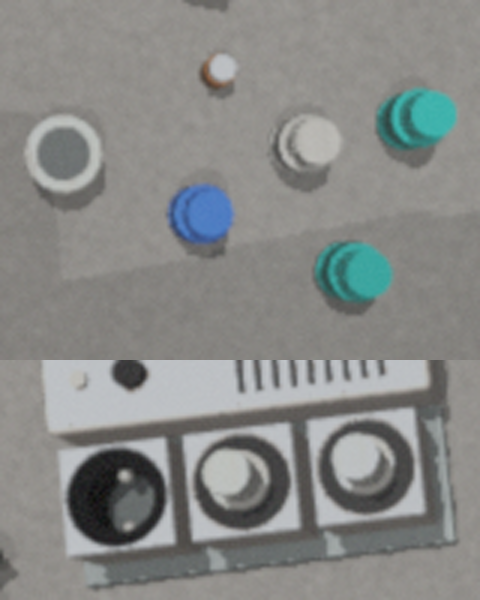

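View pics/c2.png

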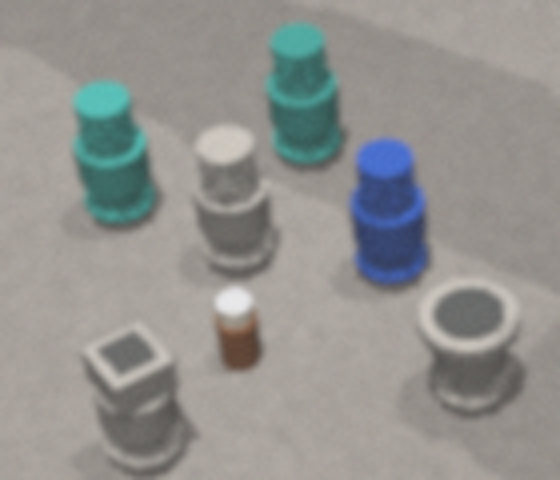

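View pics/c3.png

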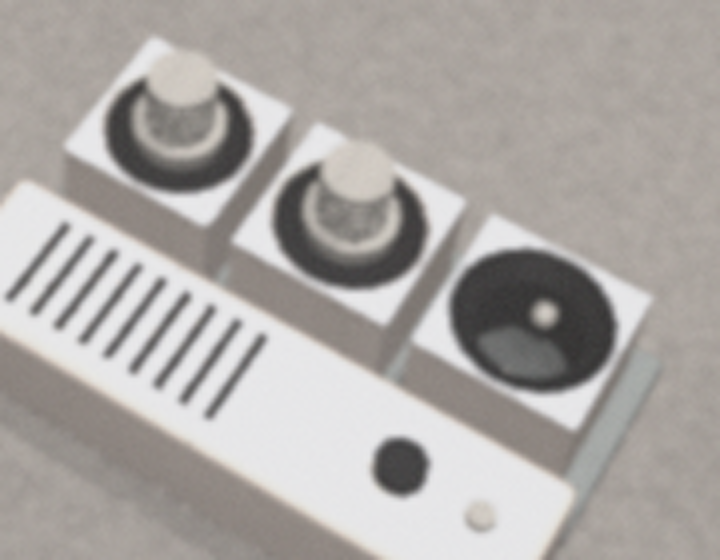

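Run:
```python
from h import *
from scipy.spatial.transform import Rotation as Ro
d=load('top0');s=load('sc0')
print(Ro.from_rotvec(monitor.sense()['orientation']).as_matrix().round(3))
def tri(p,q):
    A=[];b=[]
    for dd,(u,v) in((d,p),(s,q)):
        c,r=ray(dd,u,v);r/=np.linalg.norm(r);P=np.eye(3)-r[:,None]*r;A.append(P);b.append(P@c)
    return np.linalg.lstsq(np.vstack(A),np.hstack(b),rcond=None)[0]
for n,dt,st in(('lamp',(317,142),(225,145)),('tealA',(433,115),(102,100)),('tealB',(366,274),(298,42)),('blue',(210,213),(385,160)),('flat',(64,152),(468,313))):
    p=(320+dt[0]/3,215+dt[1]/3);q=(200+st[0]/4,120+st[1]/4)
    print(n,tri(p,q).round(4),plane(d,*p,.082).round(4),plane(s,*q,.082).round(4))
p=(149,215.3);q=(453.2,340)
print('port',tri(p,q),plane(d,*p,.069),plane(s,*q,.069))
# port row direction: block top corners centre of others
for p in((110+240/3,170+121/3),(110+366/3,170+105/3)): print(plane(d,*p,.069))
```

```text
[[-0.914 -0.     0.405]
 [-0.405  0.001 -0.914]
 [-0.    -1.    -0.001]]
lamp [ 0.4564 -0.2916  0.0772] [ 0.4558 -0.2902  0.082 ] [ 0.4601 -0.2878  0.082 ]
tealA [ 0.4761 -0.3679  0.0771] [ 0.4754 -0.3661  0.082 ] [ 0.4796 -0.3635  0.082 ]
tealB [ 0.3714 -0.3239  0.0773] [ 0.3711 -0.3222  0.082 ] [ 0.3756 -0.3201  0.082 ]
blue [ 0.4079 -0.2216  0.0764] [ 0.4079 -0.2208  0.082 ] [ 0.4122 -0.217   0.082 ]
flat [ 0.4465 -0.1261  0.0565] [ 0.4452 -0.1251  0.082 ] [ 0.4642 -0.1086  0.082 ]
port [0.53795122 0.26409133 0.06431463] [0.53740907 0.26219001 0.069     ] [0.54056792 0.26530195 0.069     ]
[0.5494965  0.18048361 0.069     ]
[0.56240511 0.0966246  0.069     ]
```

{"method": "move_arm", "body": {"motion": [[0.35,0.45,0,0,0,0.1],[0.35,0.45,0,0,0,0.1],[0.35,0.45,0,0,0,0.1],[0.35,0.45,0,0,0,0.1],[0.35,0.45,-0.2,0,0,0.1]], "fingers": 50, "newtons": 40}}

```text
time: 0.78
eef_pos: [0.4196, -0.3195, 0.2284]
orientation: [-1.023, 1.464, -1.463]
contact_force: [1.0, -1.3, 0.1]
gripper_width: 0.502
```

Run:
```python
from h import *
from scipy.spatial.transform import Rotation as Ro
d=snap('wrist','wr1');s=monitor.sense()
print(s['time'],s['eef_pos'],s['joints'].round(3),s['gripper_width'],Ro.from_rotvec(s['orientation']).as_matrix().round(3))
print(proj(d,[.458,-.289,.082]))
```

```text
0.825 [ 0.42200186 -0.31317766  0.2249326 ] [-0.889 -0.12  -0.172  1.525  0.002  1.021] 0.5004226361450731 [[-0.333 -0.002  0.943]
 [-0.943  0.006 -0.333]
 [-0.005 -1.    -0.004]]
[352.96821107 177.42273242]
```

View pics/wr1.png

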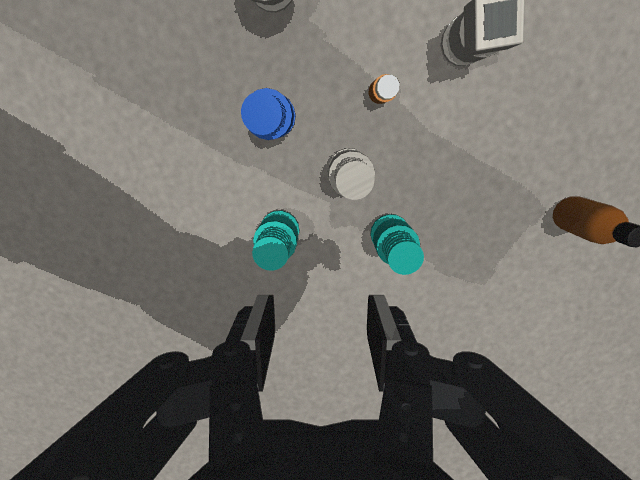

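```bash
cat > f.py <<'E'
from h import *
def disc(f,z,exp,r=0.015,tag='wrist'):
    d=load(f) ; g=cv2.medianBlur(cv2.cvtColor(d['frame'],cv2.COLOR_BGR2GRAY),3)
    u,v=proj(d,exp); R=np.linalg.norm(proj(d,np.array(exp)+[r,0,0])-[u,v])
    w=int(3*R);x0,y0=int(u-w),int(max(0,v-w));c=g[y0:y0+2*w,x0:x0+2*w];c=cv2.resize(c,None,fx=4,fy=4,interpolation=cv2.INTER_CUBIC)
    H=cv2.HoughCircles(c,cv2.HOUGH_GRADIENT,1,20,param1=80,param2=12,minRadius=int(3.5*R),maxRadius=int(4.5*R))
    o=cv2.cvtColor(c,cv2.COLOR_GRAY2BGR)
    if H is not None:
        for a,b,rr in H[0][:3]:
            cv2.circle(o,(int(a),int(b)),int(rr),(0,0,255),1)
            p=(x0+(a-1.5)/4,y0+(b-1.5)/4);print(p,rr/4,R,plane(d,*p,z).round(4)); 
    cv2.imwrite('pics/%s_c.png'%f,o[:600,:800])
E
python3 - <<'E'
from f import *
disc('wr1',.082,[.458,-.289,.082])
E
```

```text
(np.float32(354.5), np.float32(180.25)) 19.025 19.68083500514138 [ 0.4584 -0.2915  0.082 ]
(np.float32(353.0), np.float32(172.5)) 20.75 19.68083500514138 [ 0.4592 -0.2854  0.082 ]
(np.float32(348.75), np.float32(169.5)) 19.875 19.68083500514138 [ 0.4569 -0.2821  0.082 ]
```

View pics/wr1_c.png

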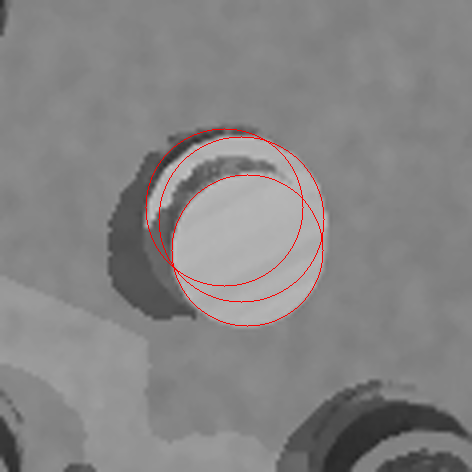

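{"method": "move_arm", "body": {"motion": [[0.18,0.1,-0.3,0,0,0],[0.18,0.1,-0.3,0,0,0],[0,0,0,0,0,0]]}}

```text
time: 1.2
eef_pos: [0.4596, -0.2897, 0.1625]
orientation: [-1.031, 1.457, -1.444]
contact_force: [-0.7, -0.4, -0.7]
gripper_width: 0.502
```

Run:
```python
from f import *
d=snap('wrist','wr2');s=monitor.sense()
print(s['time'],s['eef_pos'],s['contact_force'],proj(d,s['eef_pos']))
disc('wr2',.082,[.458,-.291,.082])
```

```text
1.25 [ 0.45964046 -0.29069624  0.16406176] [0.1805838  0.41924972 0.27185857] [320.22884251 335.53329751]
(np.float32(319.5), np.float32(263.75)) 23.2 23.580005722461845 [ 0.4582 -0.292   0.082 ]
(np.float32(321.5), np.float32(246.75)) 25.8 23.580005722461845 [ 0.4631 -0.2816  0.082 ]
(np.float32(320.25), np.float32(232.5)) 24.425 23.580005722461845 [ 0.4655 -0.2725  0.082 ]
```

View pics/wr2.png

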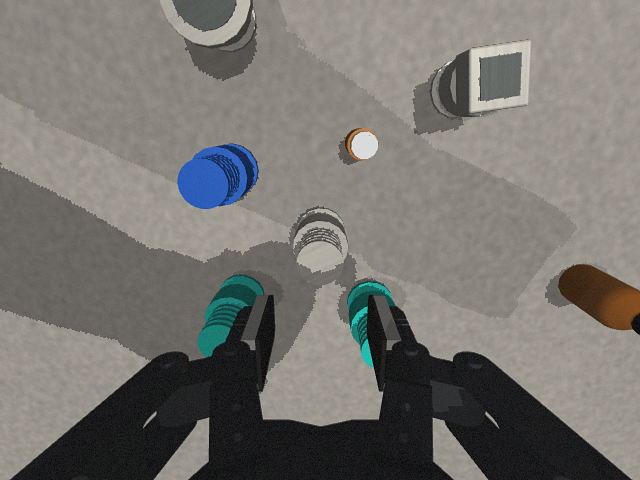

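View pics/wr2_c.png

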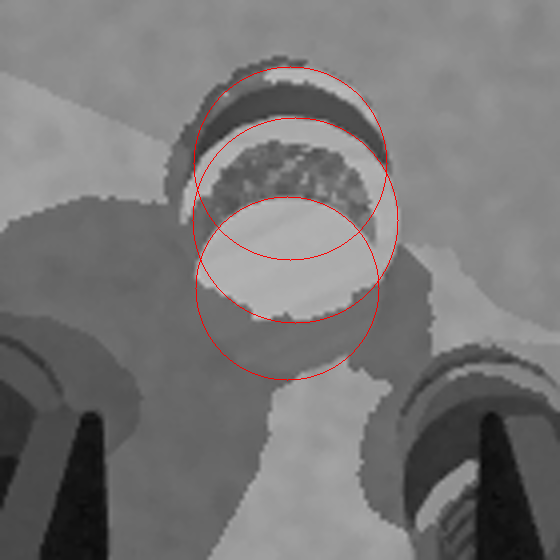

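Run:
```python
from f import *
d=load('wr2')
print(plane(d,319.5,256.2,.082))
disc('wr1',.082,[.458,-.289,.082])
```

```text
[ 0.4598772  -0.28713938  0.082     ]
(np.float32(354.5), np.float32(180.25)) 19.025 19.68083500514138 [ 0.4584 -0.2915  0.082 ]
(np.float32(353.0), np.float32(172.5)) 20.75 19.68083500514138 [ 0.4592 -0.2854  0.082 ]
(np.float32(348.75), np.float32(169.5)) 19.875 19.68083500514138 [ 0.4569 -0.2821  0.082 ]
```

{"method": "move_arm", "body": {"motion": [[0,0.01,-0.3,0,0,0],[0,0,-0.3,0,0,0],[0,0,-0.2,0,0,0],[0,0,0,0,0,0]]}}

```text
time: 1.75
eef_pos: [0.4593, -0.2945, 0.0885]
orientation: [-1.028, 1.452, -1.456]
contact_force: [0.5, -0.3, -0.2]
gripper_width: 0.499
```

{"method": "move_arm", "body": {"motion": [[0,0.055,-0.06,0,0,0],[0,0,-0.06,0,0,0],[0,0,0,0,0,0]]}}

```text
time: 2.12
eef_pos: [0.4602, -0.2907, 0.0796]
orientation: [-1.027, 1.448, -1.46]
contact_force: [-0.4, -0.2, -0.3]
gripper_width: 0.5
```

Run:
```python
from f import *
d=snap('wrist','wr3');e=snap('scene','sc3');s=monitor.sense()
print(s['time'],s['eef_pos'],s['contact_force'],proj(e,s['eef_pos']))
cv2.imwrite('pics/sc3c.png',cv2.resize(e['frame'][60:220,180:380],None,fx=4,fy=4)[:600])
```

```text
2.225 [ 0.46032753 -0.29075812  0.07984875] [-0.18181834  0.35158239 -0.24934861] [255.28739291 156.44781915]
```

View pics/wr3.png

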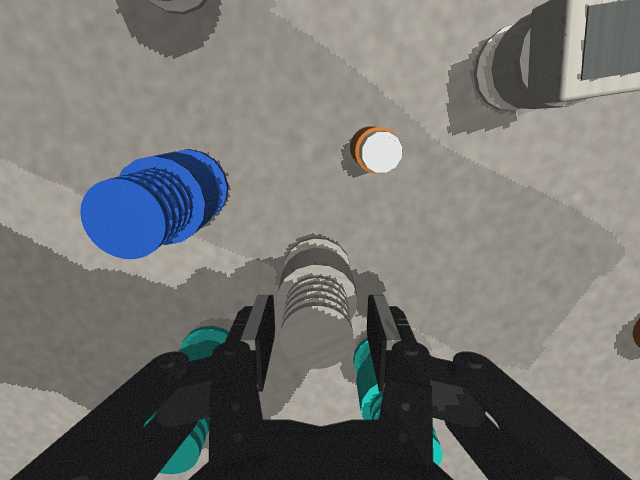

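View pics/sc3c.png

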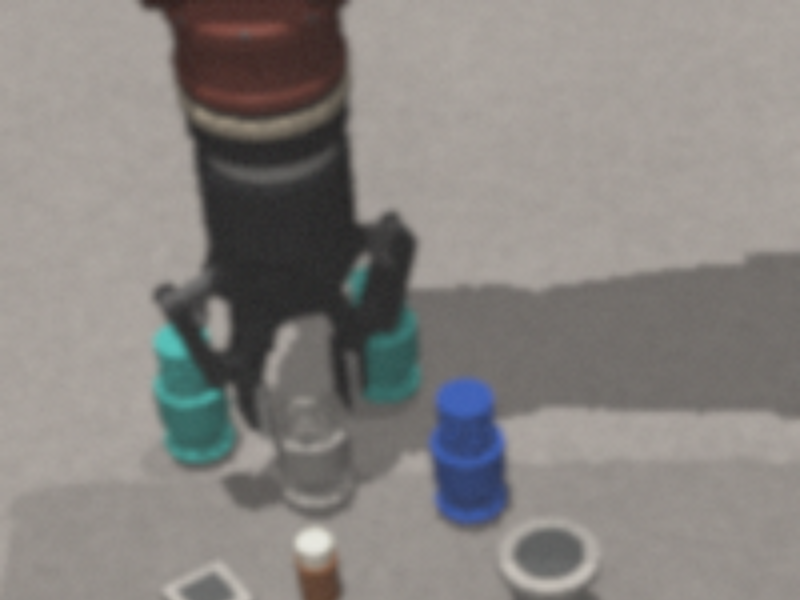

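{"method": "move_arm", "body": {"motion": [[0,0,-0.07,0,0,0],[0,0,0,0,0,0]]}}

```text
time: 2.48
eef_pos: [0.4605, -0.2909, 0.0727]
orientation: [-1.027, 1.447, -1.461]
contact_force: [-0.1, -0.7, -0.5]
gripper_width: 0.503
```

{"method": "move_arm", "body": {"motion": [[0,0,0,0,0,0],[0,0,0,0,0,0],[0,0,0,0,0,0],[0,0,0,0,0,0]], "fingers": 0, "newtons": 60}}

```text
time: 2.98
eef_pos: [0.4604, -0.2909, 0.073]
orientation: [-1.027, 1.447, -1.461]
contact_force: [-0.4, -0.8, 0.9]
gripper_width: 0.334
```

{"method": "move_arm", "body": {"motion": [[0,0,0.1,0,0,0],[0,0,0.3,0,0,0],[0,0,0.4,0,0,0],[0,0,0.4,0,0,0],[0,0,0.2,0,0,0]]}}

```text
time: 3.6
eef_pos: [0.4588, -0.2891, 0.2166]
orientation: [-1.027, 1.451, -1.457]
contact_force: [-0.7, -0.3, -2.0]
gripper_width: 0.329
```

Run:
```python
from f import *
d=snap('wrist','wr4');e=snap('scene','sc4');s=monitor.sense()
print(s['time'],s['eef_pos'],s['contact_force'],s['gripper_width'],s['joints'].round(2))
cv2.imwrite('pics/sc4c.png',cv2.resize(e['frame'][60:220,180:380],None,fx=4,fy=4)[:600])
```

```text
3.7 [ 0.45923867 -0.28958339  0.21684056] [ 0.16724034 -0.72177418 -1.92896032] 0.33721294207895747 [-0.8  -0.08 -0.15  1.5   0.    1.11]
```

View pics/wr4.png

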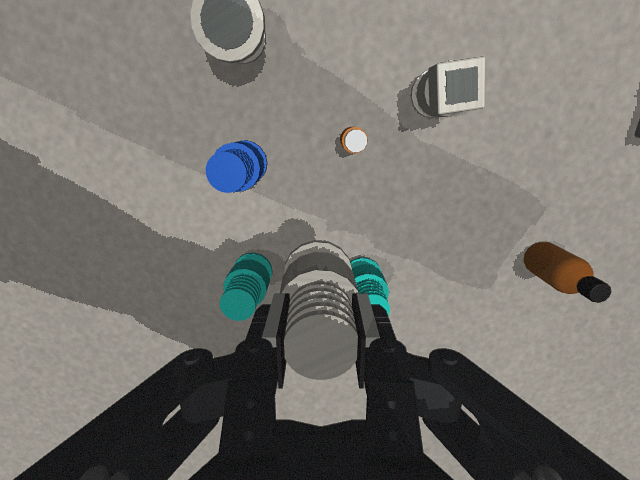

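View pics/sc4c.png

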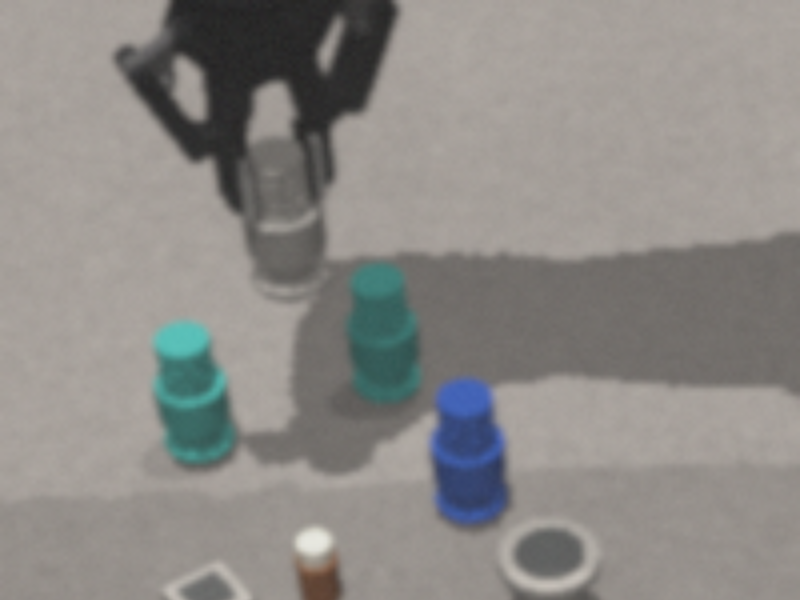

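{"method": "move_arm", "body": {"motion": [[0.05,0.3,0,0,0,0],[0.08,0.5,0,0,0,0],[0.08,0.5,0,0,0,0],[0.08,0.5,0,0,0,0],[0.08,0.5,0,0,0,0]]}}

```text
time: 4.32
eef_pos: [0.4945, -0.0554, 0.2112]
orientation: [-1.025, 1.459, -1.46]
contact_force: [1.5, -0.4, -2.3]
gripper_width: 0.334
```

{"method": "move_arm", "body": {"motion": [[0.08,0.5,0,0,0,0],[0.08,0.5,0,0,0,0],[0.08,0.5,0,0,0,0],[0.08,0.5,0,0,0,0],[0.05,0.3,0,0,0,0]]}}

```text
time: 4.95
eef_pos: [0.5292, 0.184, 0.205]
orientation: [-1.031, 1.462, -1.456]
contact_force: [0.7, 0.3, -1.4]
gripper_width: 0.333
```

{"method": "move_arm", "body": {"motion": [[0,0,0,0,0,0]]}}

```text
time: 5.08
eef_pos: [0.5285, 0.186, 0.2035]
orientation: [-1.034, 1.462, -1.454]
contact_force: [0.7, -0.3, -2.7]
gripper_width: 0.333
```

Run:
```python
from f import *
from scipy.spatial.transform import Rotation as Ro
d=snap('wrist','wr5');s=monitor.sense()
p=s['eef_pos'];print(s['time'],p,s['contact_force'],s['gripper_width'],Ro.from_rotvec(s['orientation']).as_matrix().round(3))
print(proj(d,p),proj(d,p+[0,0,.009]),proj(d,[.538,.263,.069]))
```

```text
5.125 [0.52837355 0.18498088 0.20344238] [ 0.33586024  0.66581649 -2.15480433] 0.33005905020298526 [[-0.336 -0.008  0.942]
 [-0.942 -0.    -0.336]
 [ 0.003 -1.    -0.008]]
[320.02801856 333.29638713] [319.83172944 346.55513267] [297.59613165 131.4888186 ]
```

View pics/wr5.png

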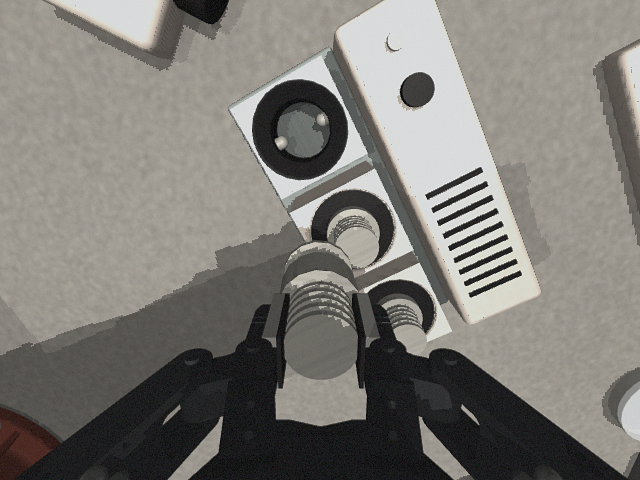

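```bash
cat >> f.py <<'E'
def mouth(f,exp,tag=''):
    d=load(f);g=cv2.cvtColor(d['frame'],cv2.COLOR_BGR2GRAY)
    w=(d['frame'].min(axis=2)>170).astype(np.uint8)
    u,v=proj(d,exp)
    m=(g<70).astype(np.uint8)
    cs,_=cv2.findContours(m,cv2.RETR_EXTERNAL,cv2.CHAIN_APPROX_NONE)
    best=[c for c in cs if cv2.contourArea(cv2.convexHull(c))>300 and cv2.pointPolygonTest(cv2.convexHull(c),(float(u),float(v)),False)>0]
    for c in best:
        e=cv2.fitEllipse(cv2.convexHull(c));print(e,plane(d,*e[0],.069).round(4),
          [np.linalg.norm(plane(d,e[0][0]+a*e[1][i]/2*np.cos(np.radians(e[2]+90*i)),e[0][1]+a*e[1][i]/2*np.sin(np.radians(e[2]+90*i)),.069)-plane(d,*e[0],.069)) for i in(0,1) for a in(1,-1)])
E
python3 - <<'E'
from f import *
mouth('wr5',[.538,.263,.069]);mouth('top0',[.538,.263,.069]);mouth('sc0',[.538,.263,.069])
E
```

```text
((299.4723205566406, 129.32020568847656), (94.79401397705078, 99.70832824707031), 166.8636016845703) [0.5398 0.2639 0.069 ] [np.float64(0.034047777154121606), np.float64(0.03334221124164469), np.float64(0.03224291852465007), np.float64(0.035120439622607864)]
((148.45326232910156, 215.33047485351562), (30.729158401489258, 32.10329055786133), 56.16717529296875) [0.5373 0.2633 0.069 ] [np.float64(0.0314908809494404), np.float64(0.03166132547381634), np.float64(0.03170519595740078), np.float64(0.03182576762074939)]
((452.8546142578125, 339.8199157714844), (31.45340347290039, 39.586429595947266), 111.35298156738281) [0.5407 0.2647 0.069 ] [np.float64(0.02943552090178559), np.float64(0.030554800822663562), np.float64(0.03117699397447587), np.float64(0.030570326237074372)]
```

{"method": "move_arm", "body": {"motion": [[0.05,0.35,-0.1,0,0,0],[0.05,0.35,-0.1,0,0,0],[0,0.1,0,0,0,0],[0,0,0,0,0,0]]}}

```text
time: 5.62
eef_pos: [0.5383, 0.2626, 0.1809]
orientation: [-1.035, 1.466, -1.459]
contact_force: [-0.2, -0.5, -1.6]
gripper_width: 0.334
```

Run:
```python
from f import *
d=snap('wrist','wr6');e=snap('scene','sc6');s=monitor.sense()
p=s['eef_pos'];print(s['time'],p,s['contact_force'],s['gripper_width'])
print(proj(d,[.539,.264,.069]))
cv2.imwrite('pics/sc6c.png',cv2.resize(e['frame'][230:390,350:550],None,fx=4,fy=4)[:600])
```

```text
5.725 [0.5384567  0.26205189 0.18108492] [-0.39900853 -1.05657295 -1.14799269] 0.3317906515197561
[321.54752016 240.12996306]
```

View pics/wr6.png

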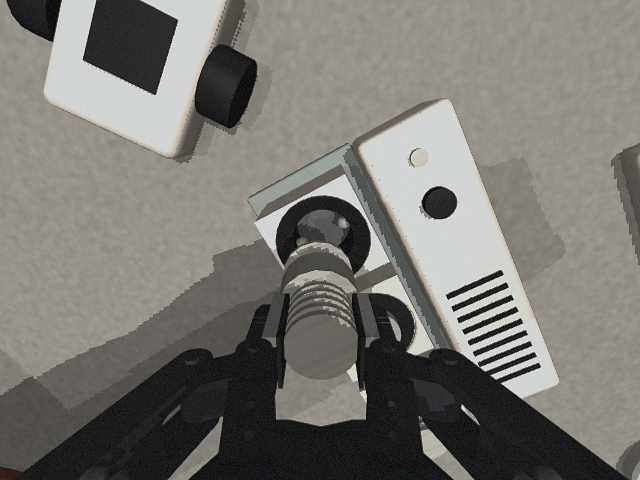

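View pics/sc6c.png

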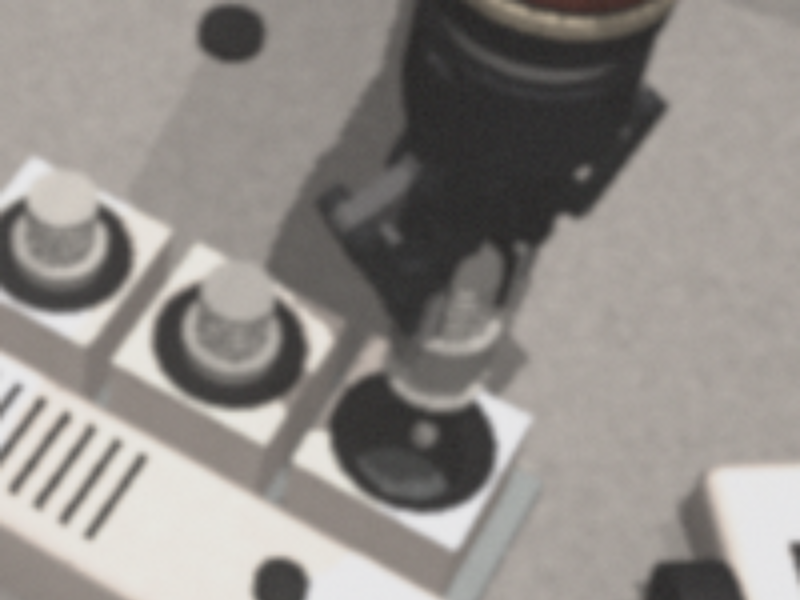

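{"method": "move_arm", "body": {"motion": [[0.01,0.02,-0.2,0,0,0],[0,0,-0.15,0,0,0],[0,0,0,0,0,0]]}}

```text
time: 6.1
eef_pos: [0.5395, 0.262, 0.1433]
orientation: [-1.034, 1.468, -1.461]
contact_force: [0.2, 0.3, -1.7]
gripper_width: 0.335
```

Run:
```python
from f import *
d=snap('wrist','wr7');e=snap('scene','sc7');s=monitor.sense()
p=s['eef_pos'];print(s['time'],p,s['contact_force'],s['moment'],s['gripper_width'])
a=cv2.resize(d['frame'][180:380,220:420],None,fx=2,fy=2);b=cv2.resize(e['frame'][270:390,400:500],None,fx=4,fy=4)[:400]
cv2.imwrite('pics/c7.png',np.hstack([a,b]))
```

```text
6.2 [0.54019938 0.26238756 0.14491671] [-0.15975555  1.10220725 -2.19851982] [-0.02142655 -0.04362252  0.03618362] 0.33071084203851925
```

View pics/c7.png

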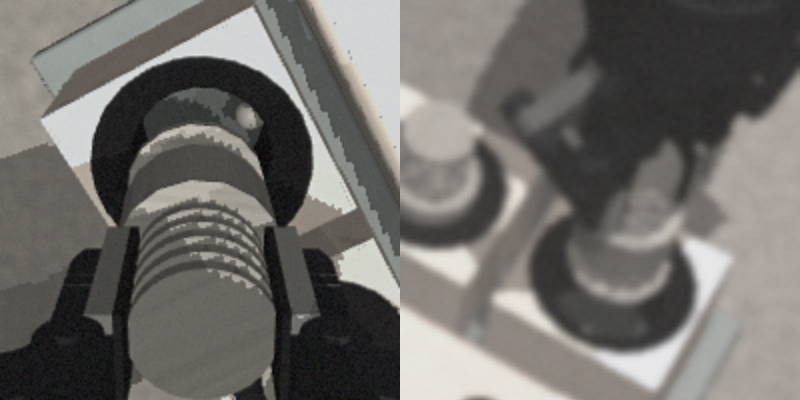

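Run:
```python
from f import *
e=load('sc7')
f=lambda X:((proj(e,X)-[400,270])*4+[401.5,1.5]).round(0)
for o in((0,0),(0.002,0),(0,.002)):
  print(f([.540+o[0],.2624+o[1],.085]),f([.540+o[0],.2624+o[1],.154]))
th=np.linspace(0,2*np.pi,200)
print('circle extents at port(.5405,.2645)')
for c in((.5407,.2647),):
  P=np.array([f([c[0]+.031*np.cos(t),c[1]+.031*np.sin(t),.069]) for t in th]);print(P.min(0),P.max(0))
P=np.array([f([.54+.02*np.cos(t),.2624+.02*np.sin(t),.081]) for t in th]);print('flange bottom',P.min(0),P.max(0))
im=cv2.imread('pics/c7.png')
c=cv2.resize(e['frame'][290:370,420:500],None,fx=7,fy=7,interpolation=cv2.INTER_CUBIC)
cv2.imwrite('pics/c7b.png',c)
```

```text
[615. 256.] [644. 160.]
[612. 259.] [641. 163.]
[619. 259.] [648. 163.]
circle extents at port(.5405,.2645)
[535. 215.] [691. 350.]
flange bottom [563. 218.] [664. 305.]
```

View pics/c7b.png

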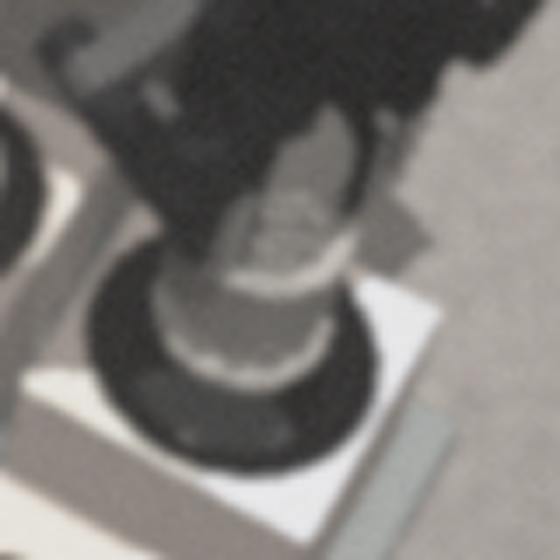

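{"method": "move_arm", "body": {"motion": [[0.01,0.015,-0.08,0,0,0],[0,0,-0.08,0,0,0],[0,0,0,0,0,0]]}}

```text
time: 6.58
eef_pos: [0.5418, 0.2642, 0.1287]
orientation: [-1.03, 1.466, -1.461]
contact_force: [-1.3, 0.4, -2.0]
gripper_width: 0.334
```

Run:
```python
from f import *
s=monitor.sense()
print(s['time'],s['eef_pos'],s['contact_force'],s['moment'])
```

```text
6.575 [0.54175967 0.26417064 0.1286756 ] [-1.27658487  0.42390819 -2.02603038] [0.02154862 0.00528618 0.03275115]
```

{"method": "move_arm", "body": {"motion": [[-0.005,0,-0.05,0,0,0],[0,0,-0.03,0,0,0],[0,0,0,0,0,0]]}}

```text
time: 6.95
eef_pos: [0.5413, 0.2643, 0.1203]
orientation: [-1.03, 1.466, -1.461]
contact_force: [-0.6, 0.6, -1.5]
gripper_width: 0.332
```

Run:
```python
from f import *
d=snap('wrist','wr8');e=snap('scene','sc8');s=monitor.sense()
print(s['time'],s['eef_pos'],s['contact_force'],s['moment'])
a=cv2.resize(d['frame'][180:380,220:420],None,fx=2,fy=2);b=cv2.resize(e['frame'][270:390,400:500],None,fx=4,fy=4)[:400]
cv2.imwrite('pics/c8.png',np.hstack([a,b]))
```

```text
7.05 [0.54144763 0.26429055 0.12063211] [-0.52837425 -0.14169832 -2.43239739] [ 0.03834502  0.00349503 -0.00115574]
```

View pics/c8.png

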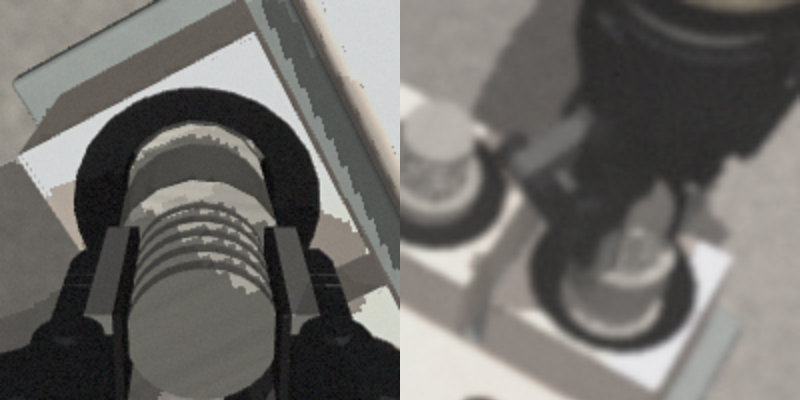

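{"method": "move_arm", "body": {"motion": [[0,0,-0.04,0,0,0],[0,0,-0.04,0,0,0]], "newtons": 100}}

```text
time: 7.3
eef_pos: [0.5427, 0.2647, 0.1149]
orientation: [-1.026, 1.464, -1.462]
contact_force: [-3.5, -1.1, 12.4]
gripper_width: 0.324
```

{"method": "move_arm", "body": {"motion": [[0,0,-0.04,0,0,0],[0,0,-0.04,0,0,0]]}}

```text
time: 7.55
eef_pos: [0.543, 0.2646, 0.1089]
orientation: [-1.025, 1.462, -1.462]
contact_force: [-3.0, -1.6, 1.6]
gripper_width: 0.323
```

{"method": "move_arm", "body": {"motion": [[-0.015,0,-0.04,0,0,0],[0,0,-0.04,0,0,0],[0,0,0,0,0,0]]}}

```text
time: 7.92
eef_pos: [0.5411, 0.2646, 0.0991]
orientation: [-1.026, 1.463, -1.462]
contact_force: [-0.2, -0.3, -1.6]
gripper_width: 0.321
```

{"method": "move_arm", "body": {"motion": [[0,0,-0.04,0,0,0],[0,0,-0.02,0,0,0]]}}

```text
time: 8.18
eef_pos: [0.542, 0.2654, 0.097]
orientation: [-1.023, 1.462, -1.461]
contact_force: [-9.2, -2.6, 17.1]
gripper_width: 0.32
```

{"method": "move_arm", "body": {"motion": [[-0.01,0,-0.02,0,0,0],[0,0,0,0,0,0]]}}

```text
time: 8.43
eef_pos: [0.5416, 0.2652, 0.0974]
orientation: [-1.021, 1.46, -1.462]
contact_force: [-1.9, -1.6, -2.4]
gripper_width: 0.32
```

Run:
```python
from f import *
d=snap('wrist','wr9');e=snap('scene','sc9');s=monitor.sense()
print(s['time'],s['eef_pos'],s['contact_force'],s['moment'])
a=cv2.resize(d['frame'][180:380,220:420],None,fx=2,fy=2);b=cv2.resize(e['frame'][270:390,360:500],None,fx=4,fy=4)
cv2.imwrite('pics/c9.png',b);print([p.round(1) for p in (plane(e,0,0,0)[:0],)])
```

```text
8.525 [0.54161636 0.2651944  0.09718024] [-2.39215478 -2.38700258  2.91060651] [-0.48840237  0.55467588 -0.01904588]
[array([], dtype=float64)]
```

View pics/c9.png

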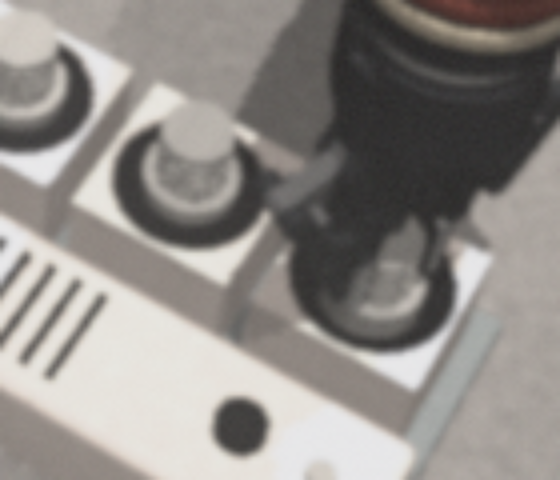

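{"method": "move_arm", "body": {"motion": [[0,0,-0.04,0,0,0]]}}

```text
time: 8.65
eef_pos: [0.5419, 0.2654, 0.0968]
orientation: [-1.02, 1.459, -1.462]
contact_force: [-22.4, -6.7, 49.7]
gripper_width: 0.324
```

{"method": "move_arm", "body": {"motion": [[0,0,-0.02,0,0,0]]}}

```text
time: 8.78
eef_pos: [0.5418, 0.2654, 0.097]
orientation: [-1.02, 1.458, -1.462]
contact_force: [-9.2, -3.8, 12.4]
gripper_width: 0.322
```

{"method": "move_arm", "body": {"motion": [[0,0,0.03,0,0,0],[0,0,0.01,0,0,0]]}}

```text
time: 9.02
eef_pos: [0.5415, 0.2652, 0.1006]
orientation: [-1.02, 1.459, -1.463]
contact_force: [-0.7, -1.4, -2.3]
gripper_width: 0.323
```

{"method": "move_arm", "body": {"motion": [[0,0,0.015,0,0,0]]}}

```text
time: 9.15
eef_pos: [0.5414, 0.2651, 0.1014]
orientation: [-1.021, 1.459, -1.463]
contact_force: [1.5, -0.6, -9.1]
gripper_width: 0.321
```

Contact with the catches; I'll hold a firm pull.

{"method": "move_arm", "body": {"motion": [[0,0,0.015,0,0,0],[0,0,0.015,0,0,0]]}}

```text
time: 9.4
eef_pos: [0.5407, 0.2648, 0.1018]
orientation: [-1.023, 1.461, -1.463]
contact_force: [3.2, -0.3, -16.5]
gripper_width: 0.319
```

{"method": "move_arm", "body": {"motion": [[0,0,0.015,0,0,0],[0,0,0.015,0,0,0]]}}

```text
time: 9.65
eef_pos: [0.5395, 0.2645, 0.102]
orientation: [-1.027, 1.463, -1.462]
contact_force: [4.5, 0.0, -24.2]
gripper_width: 0.319
```

{"method": "move_arm", "body": {"motion": [[0,0,0.015,0,0,0],[0,0,0.015,0,0,0]]}}

```text
time: 9.9
eef_pos: [0.539, 0.2642, 0.1022]
orientation: [-1.029, 1.464, -1.462]
contact_force: [8.1, 0.4, -29.2]
gripper_width: 0.322
```

The catches held: 0.75 s of pull, rising from about 9 to 29 N, stopped at the play limit. Next I return it home.

{"method": "move_arm", "body": {"motion": [[0,0,-0.03,0,0,0],[0,0,-0.03,0,0,0],[0.01,0.005,-0.02,0,0,0]]}}

```text
time: 10.28
eef_pos: [0.5417, 0.2653, 0.0983]
orientation: [-1.024, 1.461, -1.462]
contact_force: [-3.2, -2.9, 1.2]
gripper_width: 0.321
```

{"method": "move_arm", "body": {"motion": [[0,0,-0.02,0,0,0]]}}

```text
time: 10.4
eef_pos: [0.5418, 0.2652, 0.0971]
orientation: [-1.024, 1.461, -1.463]
contact_force: [-5.0, -2.8, 9.6]
gripper_width: 0.319
```

{"method": "move_arm", "body": {"motion": [[-0.005,0,0,0,0,0],[0,0,0,0,0,0],[0,0,0,0,0,0],[0,0,0,0,0,0]], "fingers": 55}}

```text
time: 10.9
eef_pos: [0.5426, 0.266, 0.0986]
orientation: [-1.02, 1.46, -1.462]
contact_force: [-0.4, 0.1, -0.1]
gripper_width: 0.55
```

{"method": "move_arm", "body": {"motion": [[0,0,0.15,0,0,0],[0,0,0.3,0,0,0],[0,0,0.4,0,0,0],[0,0,0.4,0,0,0],[0,0,0.2,0,0,0]]}}

```text
time: 11.52
eef_pos: [0.5412, 0.2657, 0.2506]
orientation: [-1.02, 1.46, -1.462]
contact_force: [0.6, 0.2, -0.6]
gripper_width: 0.547
```

{"method": "move_arm", "body": {"motion": [[0,-0.3,0,0,0,0],[0,-0.5,0,0,0,0],[0,-0.5,0,0,0,0],[0,-0.5,0,0,0,0],[0,-0.2,0,0,0,0]]}}

```text
time: 12.15
eef_pos: [0.5422, 0.0619, 0.2601]
orientation: [-1.012, 1.45, -1.462]
contact_force: [-0.7, -0.0, -0.0]
gripper_width: 0.548
```

Run:
```python
from f import *
d=snap('top','top10');e=snap('scene','sc10');s=monitor.sense()
print(s['time'],s['eef_pos'],s['contact_force'],s['gripper_width'])
b=cv2.resize(e['frame'][250:400,320:520],None,fx=4,fy=4,interpolation=cv2.INTER_CUBIC)
for z in(.106,.110): print(z,((proj(e,[.5407,.2647,z])-[320,250])*4).round(0))
cv2.imwrite('pics/c10.png',b)
```

```text
12.25 [0.54239261 0.0622485  0.26009518] [ 0.19927191 -0.25685541 -0.7370593 ] 0.5510334543920605
0.106 [546. 311.]
0.11 [548. 305.]
```

View pics/c10.png

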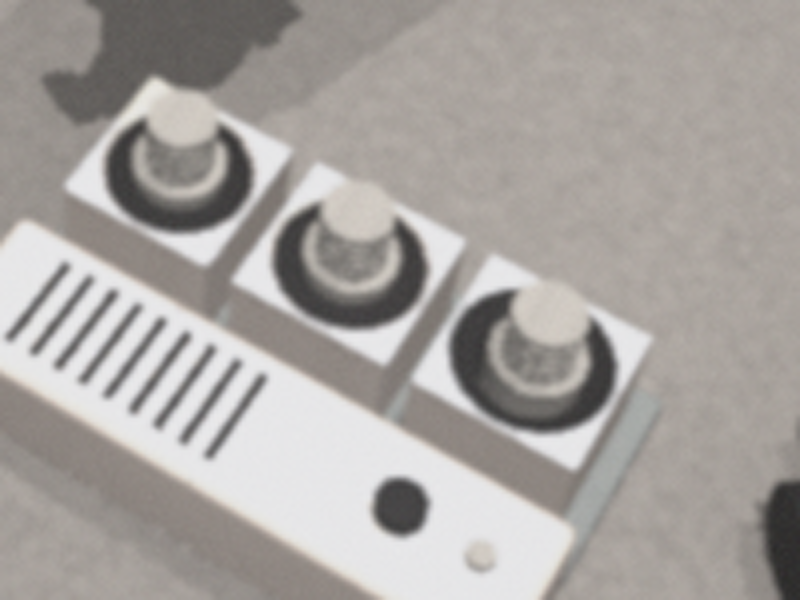

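View pics/sc10.png

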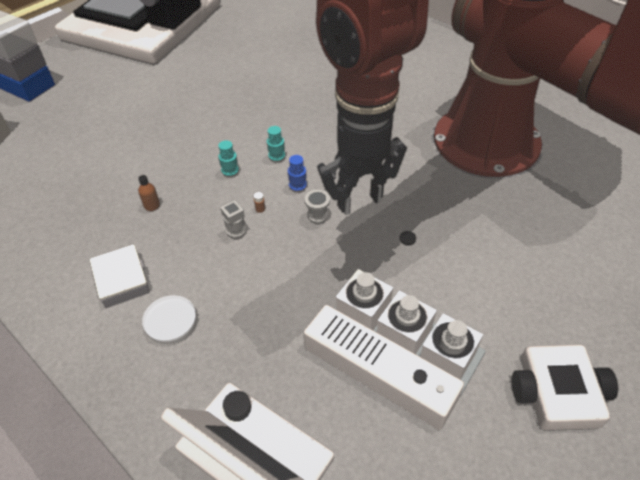

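The picture shows the lamp seated level with its two neighbours: its head top is at (550,313) in the crop, against (546,311) predicted for home. The bystanders haven't moved.

Run:
```python
from h import *
robot.finish_job()
```

```text
the job is handed in; nothing more can be done
```

The lamp with the tall round finned head is in the empty port, pushed past the catches and fully home. I handed the job in at about 12.3 s; no verdict is reported.

- **Fitting:** I held the lamp by its fins and lowered it in without dropping it. The catches gave at about 12 N or more. It stopped hard at TCP z = 0.097 m, exactly 24 mm above the height at which I gripped it on the bench, which is the bore floor height. The highest push reading was about 50 N, on the held lamp against the bore floor.
- **Tug:** I pulled up for about 0.75 s, with the force rising from 9 to 29 N. The lamp rose about 5 mm and stopped there, so the catches held.
    - The last reading went slightly over the stated 25 N holding force, though it includes about 2 N of lamp weight.
    - The 5 mm is about 1 mm more than the stated play; I put this down to slight tilt or slip in the grip.
- **Last checks:** I pressed it back down to 0.097 m, opened the gripper and moved away. The scene image shows the lamp level with its neighbours, within about 1 pixel of where it should appear. The square and flat cartridges look unmoved, and the robot was touching nothing.
- **Disagreement:** the camera estimates of the port position differed by 2 to 3 mm. I used a compromise, and the funnel and bore clearance absorbed the rest.

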